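# Load the thread stands of the mending corner

### The arm

A 6-joint arm with a two-finger parallel gripper is mounted at the origin on the work surface; the furniture and walls round the work are solid. World frame = base frame: x ahead of the robot, y to its left, z up, the work surface at z = 0. Lengths are in mm, angles in rad, forces in N, time in s.
With the tool pointing down it reaches from about 400 to 825 mm from the base axis. Payload 7 kg.
Tool frame: the origin (TCP) lies at the very end of the fingers, on their centre line; the grasp point (between the pads) lies 19 mm behind it; z points along the fingers, y is the line along which they close (so a half turn about z gives the same grasp; the last joint's range is limited). The gripper opens to 88 mm and grips with 3 to 60 N. Pads are 19 mm wide; open, the fingers measure 130 mm over their backs; the gripper's body (78 mm by 193 mm) begins 47 mm behind the grasp point.
Start: joints at [-0.983, 0.359, 0.012, 0, -1.224, -0.288], TCP at [199.32, -644.877, 200.661] pointing down, gripper open.
Joint ranges: [-3.07, 3.07], [-1.43, 2.12], [-1.02, 1.25], [-3.03, 1.67], [-3.05, -0], [-3.03, 3.03]. Speed limits (rad/s): [2.39, 2.39, 3.01, 3.14, 3.14, 3.14].

### API

Orientations are given as a unit quaternion [x, y, z, w].
In Python, from plant import bot gives the robot as it stands. Calls block until the motion is done:
- bot.move_ptp(position, orientation): joint-space move of the TCP to a pose.
- bot.line_to(position, velocity=150, ori=None): straight line of the TCP; ori=None keeps the orientation; velocity is the mean speed in mm/s.
- bot.move_joints(angles): joint-space move.
- bot.move_gripper(opening, force=None): finger opening in mm; force is the grip in N (None keeps the last); returns when the fingers have stopped.
- bot.pause(seconds).
- bot.solve_ik(position, orientation): joint angles nearest the present ones, or None.
- bot.read_state(): the state.
- bot.camera(name): name is "side" or "top"; returns the picture (400x640x3 uint8, red, green, blue); there is no depth.
- bot.get_calibration(name): a dict with "fx", "fy", "cx", "cy" (pixels), "view" (4x4, takes a point from world to camera coordinates). Camera axes: x right, y up, looking along -z (the intrinsics and any distortion apply to the point x, -y, -z); pixel columns grow to the right and rows downward; lengths in mm; the calibration is good to about 2 mm. A picture is of the moment at which its call begins. get_calibration takes no time and is no camera call.
A pose or a line that the arm cannot do raises bot.Unreachable and nothing moves.
- bot.close_job(): hands the job in; it is judged then, once.
The state is a dict: "t": time; "joint_pos": joint angles; "qvel": joint speeds; "tau": joint torques, N m; "tcp_pos": TCP position; "eef_rot": TCP orientation; "contact_force": force on the tool from outside, world axes, zero at the start; "moment": the same for the moment, N m; "width": finger opening in mm; "finger_force": force on a finger pad.
Only numpy, scipy, OpenCV 4.12 (cv2) and the standard library are available. Lean on these libraries where they do the work, as an engineer would, in place of code of your own. Each camera call takes 0.05 s, during which the arm holds its last target. There are 200 camera calls.

### The job

Set up the mending corner for the day's repairs: put each of the four thread packages on the stand made for its core. The large cone goes over the large cone-shaped holder, the small cone over the small cone-shaped holder, the straight tube over the thick straight post and the short flanged reel over the thin steel pin; each must stand upright, pushed right down on its stand's base, so that its thread will run off without wobbling.

Things in the scene. Friction and masses are not known exactly. Their poses are not given: they have to be found in the camera images.
- big_cone: large cone of plain ecru thread: 66 mm diameter near the foot, tapering evenly to 45 mm at 105 mm height, then a bare grey core nose, 29 mm, up to 120 mm. Open right through, bore 48 mm at the foot to 27 mm, 23 mm in the nose. 0.16 kg. Grip across the thread, e.g. at 85 mm height (49 mm wide). Stands upright. Origin: centre of its underside, z up the axis; yaw is free.
- small_cone: small cone of plain ecru thread: 47 mm diameter near the foot, tapering evenly to 35 mm at 66 mm height, then a bare grey core nose, 24 mm, up to 78 mm. Open right through, bore 31 mm at the foot to 19 mm, 17 mm in the nose. 0.07 kg. Grip across the thread, e.g. at 48 mm height (38 mm wide). Stands upright. Origin: centre of its underside, z up the axis; yaw is free.
- tube: straight tube of plain ecru thread, no taper: 56 mm diameter from 7 to 83 mm height; the grey core tube, 41 mm, shows below and above, top at 90 mm. A straight bore of 34 mm runs right through. 0.12 kg. Grip across the thread, e.g. at 60 mm height. Stands upright. Origin: centre of its underside, z up the axis; yaw is free.
- reel: short flanged reel of plain ecru thread: 49 mm diameter at the grey flanges (5 mm thick, top and bottom), 46 mm across the thread between, 52 mm tall. A straight bore of 22 mm runs right through. 0.06 kg. Grip across the diameter, e.g. at 34 mm height. Stands upright. Origin: centre of its underside, z up the axis; yaw is free.
- big_cone_stand: stand for the large cone: round dark steel base, 100 mm diameter, 12 mm thick with a cork pad on top; on it a large white cone-shaped holder, 41 mm diameter at its foot, 23 mm at 98 mm above the counter, then narrowing to a 10 mm tip at 108 mm above the counter. Heavy, never moves. Origin: centre of the base's underside on the holder's axis, z up. A package rests on the base's top, 12 mm up.
- small_cone_stand: stand for the small cone: round dark steel base, 84 mm diameter, 12 mm thick with a cork pad on top; on it a small white cone-shaped holder, 24 mm diameter at its foot, 14 mm at 66 mm above the counter, then narrowing to a 6 mm tip at 72 mm above the counter. Heavy, never moves. Origin: centre of the base's underside on the holder's axis, z up. A package rests on the base's top, 12 mm up.
- tube_stand: stand for the straight tube: round dark steel base, 92 mm diameter, 12 mm thick with a cork pad on top; on it a thick straight white post, 27 mm diameter, whose top narrows from 62 mm above the counter to a 10 mm tip at 82 mm above the counter. Heavy, never moves. Origin: centre of the base's underside on the holder's axis, z up. A package rests on the base's top, 12 mm up.
- reel_stand: stand for the reel: round dark steel base, 76 mm diameter, 12 mm thick with a cork pad on top; on it a thin steel pin, 14 mm diameter, whose top narrows from 38 mm above the counter to a 4 mm tip at 54 mm above the counter. Heavy, never moves. Origin: centre of the base's underside on the holder's axis, z up. A package rests on the base's top, 12 mm up.

How it is judged (in metres and radians):
At the end, for the whole second after the job is handed in: Each of the four packages is on its own stand: its axis within 9 mm of the holder's axis, its underside on the base (origin 8 to 17 mm above the stand's origin, 12 mm when seated), upright within 0.09 rad (5 degrees), and at rest (slower than 20 mm/s) (horizontal distance between big_cone and big_cone_stand below 0.009 m and z of big_cone in the frame of big_cone_stand between 0.008 and 0.017 m and angle between each of big_cone, small_cone, tube, reel's own z axis and vertical below 0.09 rad and linear speed of each of big_cone, small_cone, tube, reel below 0.02 m/s and horizontal distance between small_cone and small_cone_stand below 0.009 m and z of small_cone in the frame of small_cone_stand between 0.008 and 0.017 m and horizontal distance between tube and tube_stand below 0.009 m and z of tube in the frame of tube_stand between 0.008 and 0.017 m and horizontal distance between reel and reel_stand below 0.009 m and z of reel in the frame of reel_stand between 0.008 and 0.017 m); the robot touches nothing.
It also fails if it takes over 93 s, if anything falls off the work surface, if the arm or the gripper's body presses on something with over 40 N, if the wrist force passes 120 N, or if a joint passes its speed limit or range.

## Working session

There is one attempt and no reset: what is moved stays moved. The work goes in short steps, each a Python script; the robot and the scene stay as the last script left them, time stands still between calls to the robot, and variables do not carry over. Pictures are saved under pics/ and viewed, at most 14 in all, crops included, and the job is handed in when it is done.

```bash
ls; mkdir -p pics; python3 - <<'E'
from plant import bot
import cv2
for n in("side","top"):
    cv2.imwrite(f"pics/{n}0.png",bot.camera(n)[:,:,::-1]); c=bot.get_calibration(n); print(n,c)
s=bot.read_state();print(s["t"],s["tcp_pos"],s["eef_rot"],s["width"])
E
```

```text
pics
side {'fx': 424.00026394819037, 'fy': 424.00026394819037, 'cx': 322.9863689980382, 'cy': 201.11552936736396, 'view': array([[ 9.99933022e-01, -1.11646647e-02, -3.04991403e-03,
        -4.92987088e+02],
       [ 7.08208026e-03,  3.81815348e-01,  9.24211493e-01,
        -6.06524974e+01],
       [-9.15400740e-03, -9.24171191e-01,  3.81868844e-01,
        -1.24380149e+03],
       [ 0.00000000e+00,  0.00000000e+00,  0.00000000e+00,
         1.00000000e+00]])}
top {'fx': 415.4452053737266, 'fy': 415.4452053737266, 'cx': 323.0365458814626, 'cy': 203.63186634589678, 'view': array([[-6.34258778e-03, -9.99294657e-01, -3.70129722e-02,
         3.52297966e+01],
       [ 9.84880919e-01, -1.26503554e-02,  1.72770207e-01,
        -5.10770578e+02],
       [-1.73116572e-01, -3.53575599e-02,  9.84266476e-01,
        -8.88932776e+02],
       [ 0.00000000e+00,  0.00000000e+00,  0.00000000e+00,
         1.00000000e+00]])}
0.1 [ 199.17974237 -644.44570956  199.81931607] [-1.49278929e-01  9.88794838e-01  7.32762673e-04 -1.79248820e-04] 87.31506032554691
```

View pics/top0.png

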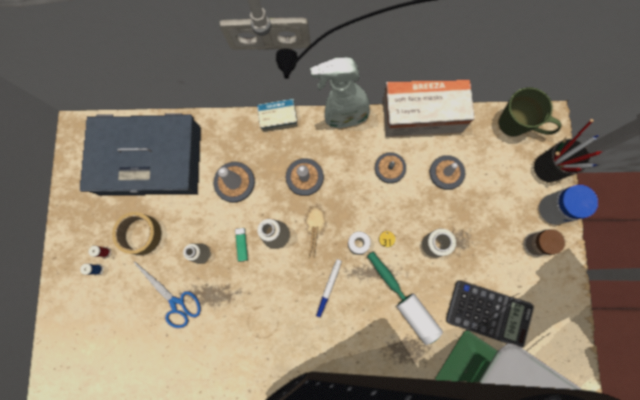

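View pics/side0.png

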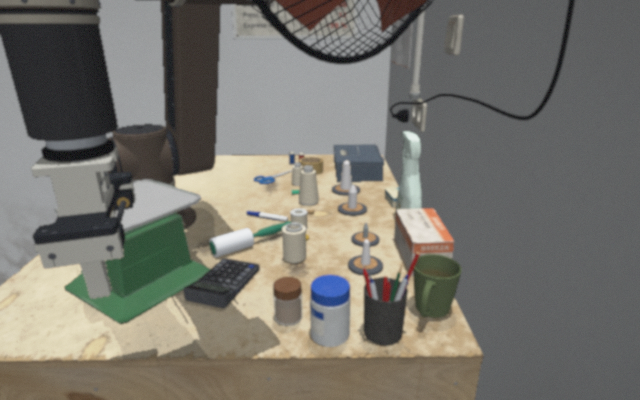

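```bash
python3 - <<'E'
import cv2,numpy as np
a=cv2.imread("pics/top0.png"); 
c=cv2.resize(a[140:275,170:330],None,fx=5,fy=5,interpolation=cv2.INTER_CUBIC)[:600]
d=cv2.resize(a[140:260,330:490],None,fx=5,fy=5,interpolation=cv2.INTER_CUBIC)
cv2.imwrite("pics/c1.png",c[:600]);cv2.imwrite("pics/c2.png",d)
s=cv2.imread("pics/side0.png");cv2.imwrite("pics/c3.png",cv2.resize(s[145:285,240:400],None,fx=4.2,fy=4.2,interpolation=cv2.INTER_CUBIC))
E
```

```text
(no output)
```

View pics/c1.png

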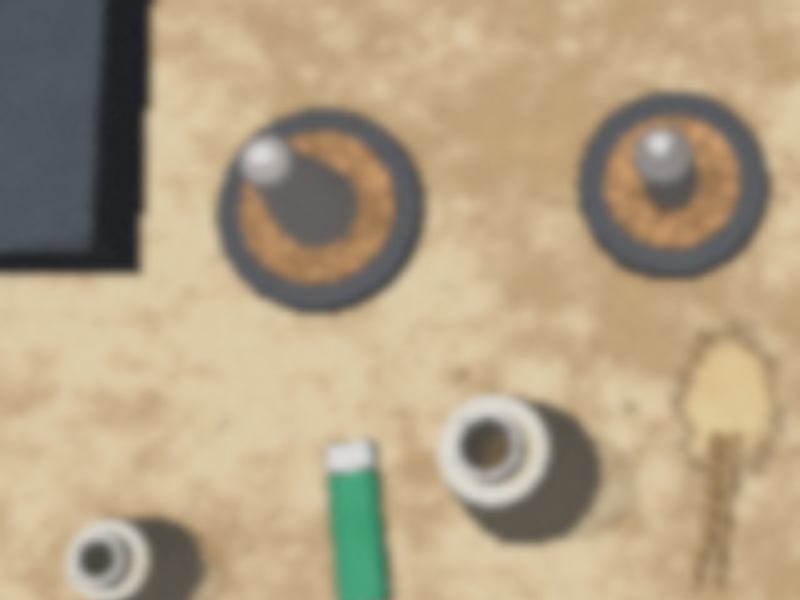

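View pics/c2.png

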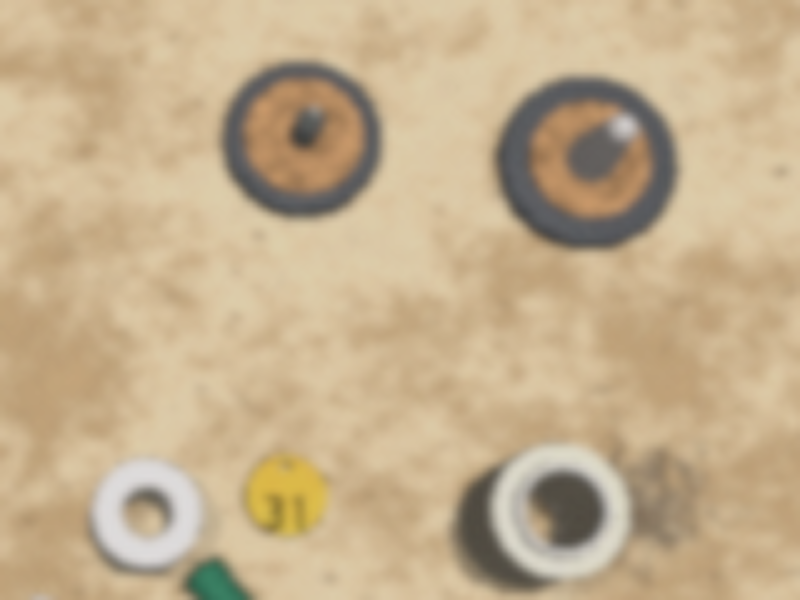

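View pics/c3.png

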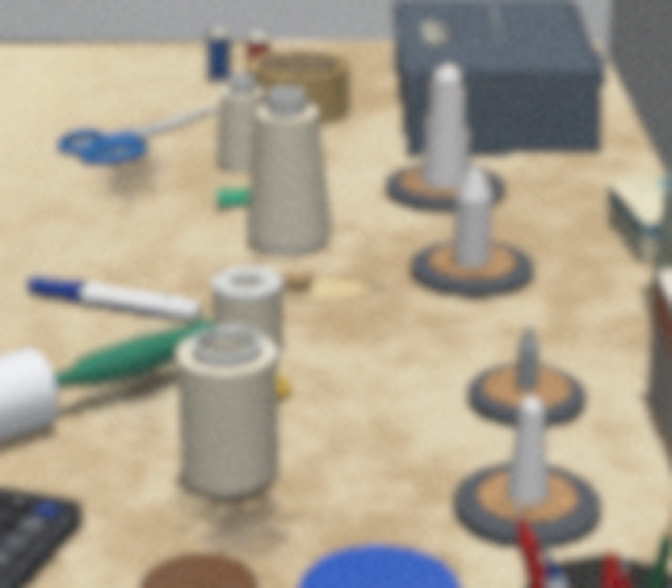

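```bash
cat >h.py <<'E'
import numpy as np
def cal(bot,n):
    c=bot.get_calibration(n); return c
def ray(c,u,v,z):
    V=c["view"];R=V[:3,:3];C=-R.T@V[:3,3]
    d=R.T@np.array([(u-c["cx"])/c["fx"],-(v-c["cy"])/c["fy"],-1.])
    return (C+d*(z-C[2])/d[2])[:2]
def proj(c,p):
    q=c["view"][:3,:3]@np.asarray(p)+c["view"][:3,3]
    return c["cx"]+c["fx"]*q[0]/-q[2], c["cy"]-c["fy"]*q[1]/-q[2]
E
python3 - <<'E'
from plant import bot
from h import *
T=bot.get_calibration("top");S=bot.get_calibration("side")
np.set_printoptions(precision=1,suppress=True)
t=dict(bigS=[(321,210,8,1),(265,160,103,1)],tubeS=[(674,186,8,1),(662,153,78,1)],reelS=[(302,139,8,2),(312,115,49,2)],smallS=[(587,162,8,2),(625,126,69,2)],
small=[(109,560,66,1),(97,559,78,1)],big=[(494,450,105,1),(488,447,120,1)],reel=[(148,515,52,2)],tube=[(561,511,83,2)])
s=dict(bigS=[(445,186,10),(448,68,106)],tubeS=[(472,268,10),(475,170,80)],reelS=[(527,394,10),(529,330,53)],smallS=[(527,503,10),(530,398,70)],
small=[(243,80,78)],big=[(289,98,120)],reel=[(247,281,52)],tube=[(230,343,90)])
for k in t:
    print(k,[ray(T,(u+.5)/5-.5+(170 if w==1 else 330),(v+.5)/5-.5+140,z) for u,v,z,w in t[k]],[ray(S,(u+.5)/4.2-.5+240,(v+.5)/4.2-.5+145,z) for u,v,z in s[k]])
for name,w,pts in (("big",1,[(218,210),(424,210)]),("tube",1,[(580,186),(770,186)]),("reel",2,[(223,139),(382,139)]),("small",2,[(497,162),(678,162)])):
    o=170 if w==1 else 330
    a,b=[ray(T,u/5+o,v/5+140,10) for u,v in pts];print(name,np.linalg.norm(a-b))
E
```

```text
bigS [array([573.6, 243.9]), array([573.8, 244.5])] [array([573.5, 234.3]), array([575.3, 250. ])]
tubeS [array([582.7,  75.5]), array([580.7,  75.1])] [array([583.1,  64.9]), array([585. ,  82.5])]
reelS [array([ 602.4, -127.1]), array([ 602.7, -126.6])] [array([ 602.9, -134.9]), array([ 602.9, -131.6])]
smallS [array([ 589.2, -259.6]), array([ 589.9, -260.7])] [array([ 589.3, -266.7]), array([ 590.1, -254.8])]
small [array([405. , 317.3]), array([404.7, 318.3])] [array([406.2, 310.6])]
big [array([446.9, 142.8]), array([446.5, 142.7])] [array([449.4, 131.1])]
reel [array([422.3, -48.5])] [array([424.2, -50.8])]
tube [array([ 419.9, -220. ])] [array([ 422.9, -223.4])]
big 98.72459994896879
tube 90.06595291921101
reel 74.49909338636944
small 83.76902556831716
```

```bash
cat >>h.py <<'E'
from plant import bot
P=dict(big=(446.8,142.7),small=(405,317.8),tube=(420.2,-220.2),reel=(422.5,-48.7))
S=dict(big=(573.8,244),tube=(582,75.3),reel=(602.6,-127),small=(589.5,-260))
G=dict(big=85,small=48,tube=60,reel=34); TOP=dict(big=108,small=72,tube=82,reel=54); W=dict(big=49,small=38,tube=56,reel=46)
def q(yaw): return [float(np.cos(yaw/2)),float(np.sin(yaw/2)),0.,0.]
def ori(p,yaw):
    j=np.array(bot.read_state()["joint_pos"]); best=None
    for y in (yaw,yaw+np.pi):
        s=bot.solve_ik(list(p),q(y))
        if s is not None and (best is None or abs(s[5]-j[5])<best[0]): best=(abs(s[5]-j[5]),q(y),s)
    return best[1]
def st(msg):
    s=bot.read_state(); print(msg,"t%.1f"%s["t"],np.round(s["tcp_pos"],1),"F",np.round(s["contact_force"],1),"w%.1f f%.1f"%(s["width"],s["finger_force"] if np.ndim(s["finger_force"])==0 else np.max(s["finger_force"])),flush=True); return s
def pick(k,yaw,force=20):
    x,y=P[k];z=G[k]-19
    p=[x,y,z+110]; o=ori(p,yaw); bot.move_ptp(p,o); bot.line_to([x,y,z],150)
    bot.move_gripper(max(W[k]-15,5),force); st(k+" gripped")
    bot.line_to([x,y,z+130],200); st("lifted")
def place(k,yaw,d=(0,0)):
    x,y=S[k][0]+d[0],S[k][1]+d[1]; z=G[k]-19
    p=[x,y,z+130]; bot.line_to(p,250,ori(p,yaw))
    return z
def lower(k,x,y):
    z=G[k]-19; h=TOP[k]+6; bot.line_to([x,y,z+h],150); b=st("above")["contact_force"]
    while h>12.5:
        h=max(12.5,h-14); bot.line_to([x,y,z+h],80); s=bot.read_state(); f=np.array(s["contact_force"])-b
        if np.linalg.norm(f)>6: st("contact h=%.1f"%h)
        if np.linalg.norm(f)>15 and h>14: return False
    st("down"); return True
def release(k):
    bot.move_gripper(85); p=bot.read_state()["tcp_pos"]; bot.line_to([p[0],p[1],max(p[2]+TOP[k]+10,170)],200); st("released")
E
python3 - <<'E'
from h import *
import cv2
T=bot.get_calibration("top")
print(ray(T,430,125,0),ray(T,430,83,0))
pick("reel",np.pi/2,15); place("reel",0)
cv2.imwrite("pics/r1.png",cv2.resize(bot.camera("top")[120:240,310:470,::-1],None,fx=4,fy=4,interpolation=cv2.INTER_CUBIC))
if lower("reel",*S["reel"]): release("reel")
E
```

```text
[ 708.54239233 -227.80301643] [ 816.96011195 -233.27706834]
reel gripped t4.0 [422.7 -48.6  15.1] F [0.2 0.3 2.5] w47.6 f15.0
lifted t4.8 [421.6 -48.8 143.9] F [ 0.2  0.1 -2.1] w47.3 f15.0
above t7.2 [ 603.1 -127.1   75.7] F [ 0.1  0.5 -0.2] w47.3 f15.0
down t8.4 [ 602.6 -127.    27.4] F [ 0.  -0.5 -0.1] w47.0 f15.0
released t10.1 [ 601.8 -126.9  168.8] F [-0.2  0.5 -0.9] w85.1 f0.0
```

```bash
python3 - <<'E'
from h import *
import cv2
pick("small",np.pi/2,15); place("small",0)
if lower("small",*S["small"]): release("small")
p=bot.read_state()["tcp_pos"]; bot.line_to([420.2,-220.2,160],250)
I={n:bot.camera(n)[:,:,::-1] for n in("side","top")}
a=cv2.resize(I["top"][130:260,340:490],(600,520),interpolation=cv2.INTER_CUBIC)
b=cv2.resize(I["side"][200:290,330:400],None,fx=3,fy=3)
c=np.zeros((520,800,3),np.uint8);c[:,:600]=a;b=b[:,:200];c[:b.shape[0],600:600+b.shape[1]]=b
cv2.imwrite("pics/s1.png",c)
E
```

```text
small gripped t13.6 [405.  317.8  29. ] F [0.6 0.5 0.1] w35.2 f14.9
lifted t14.4 [404.4 317.2 157.9] F [-0.1 -0.1 -1.5] w35.5 f14.9
above t17.5 [ 589.7 -260.   107.3] F [ 0.6 -0.5 -1. ] w35.5 f14.9
down t19.0 [ 589.5 -260.    41.3] F [ 0.1  0.8 -0.3] w35.5 f14.9
released t20.8 [ 588.7 -259.6  168.7] F [ 0.5  0.1 -0.3] w84.8 f0.0
```

View pics/s1.png

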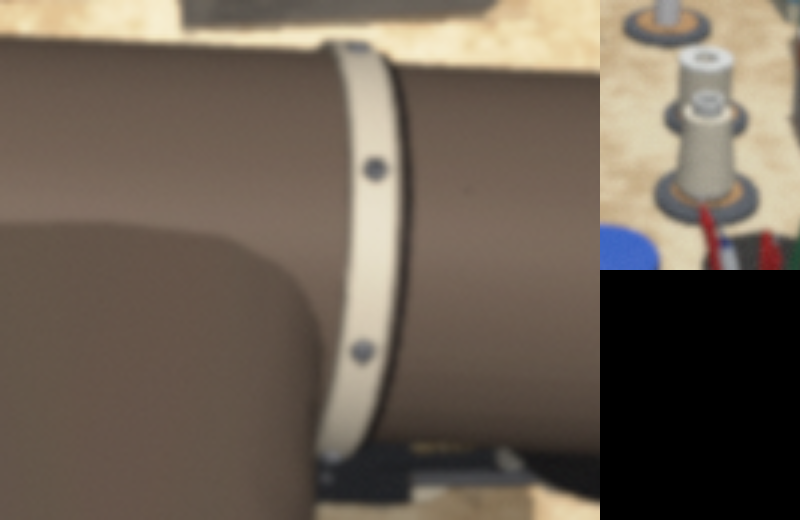

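The side view shows the small cone and reel upright on their bases; the arm blocks the top view. Carrying on with the tube and the big cone.

```bash
python3 - <<'E'
from h import *
import cv2
pick("tube",0,20); place("tube",0)
ok=lower("tube",*S["tube"])
if ok:
    release("tube"); bot.line_to([446.8,142.7,200],250)
    pick("big",0,20); place("big",0)
    ok=lower("big",*S["big"])
    if ok:
        release("big"); bot.line_to([450,100,260],250); bot.move_joints([-1.4,.1,.012,0,-1.224,-.288])
I={n:bot.camera(n)[:,:,::-1] for n in("side","top")}
cv2.imwrite("pics/t2.png",cv2.resize(I["top"][130:260,190:490],None,fx=2.6,fy=2.6,interpolation=cv2.INTER_CUBIC))
cv2.imwrite("pics/s2.png",cv2.resize(I["side"][145:285,270:400],None,fx=4,fy=4,interpolation=cv2.INTER_CUBIC))
st("end")
E
```

```text
tube gripped t23.5 [ 420.5 -220.3   41.2] F [-0.3 -0.2  2.4] w55.4 f20.0
lifted t24.3 [ 419.3 -219.9  169.8] F [ 0.3  0.2 -0.6] w55.4 f20.0
above t26.2 [581.9  74.6 129.3] F [-0.4 -0.2 -0.6] w55.3 f20.0
down t28.1 [582.   75.3  53.5] F [-0.  -0.5 -0.1] w55.1 f20.0
released t29.6 [581.3  75.2 168.9] F [-0.9 -0.4 -0.8] w85.0 f0.0
big gripped t32.2 [446.8 142.6  66. ] F [-0.2 -1.   1.9] w45.9 f19.9
lifted t33.0 [445.9 142.3 194.7] F [-0.3  0.6 -1.9] w45.8 f19.8
above t34.0 [572.6 243.  179.4] F [-0.1 -0.1 -1.4] w46.1 f19.8
down t36.6 [573.9 244.1  78.6] F [-0.4 -0.1 -1.6] w46.4 f19.8
released t38.1 [573.1 243.7 195.3] F [-0.4 -0.6 -0.5] w84.7 f0.0
end t42.4 [ -82.1 -648.8  366.1] F [-0.2 -0.3 -0.3] w85.0 f0.0
```

View pics/t2.png

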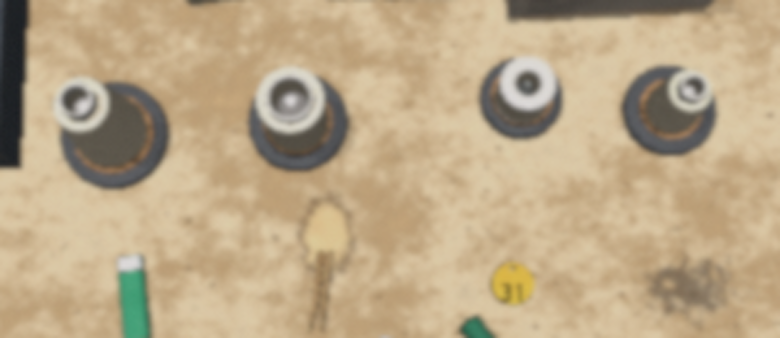

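View pics/s2.png

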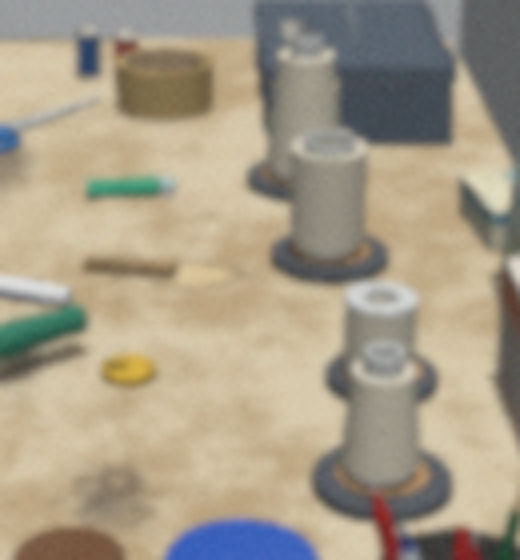

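```bash
python3 - <<'E'
from h import *
T=bot.get_calibration("top");C=bot.get_calibration("side")
np.set_printoptions(precision=1,suppress=True)
for k,u,v,z,a,b,zt in (("big",82,104,117,309,43,132),("tube",290,100,95,331,142,102),("reel",529,84,64,382,296,64),("small",690,92,78,385,352,90)):
    print(k,ray(T,(u+.5)/2.6-.5+190,(v+.5)/2.6-.5+130,z)-S[k],"side meas",((a+.5)/4-.5+270,(b+.5)/4-.5+145),"pred",proj(C,[*S[k],zt]))
E
```

```text
big [ 0.6 -0.5] side meas (346.875, 155.375) pred (np.float64(346.1038518801904), np.float64(153.90563039501743))
tube [-1.2 -0. ] side meas (352.375, 180.125) pred (np.float64(352.0827314286449), np.float64(179.086872559056))
reel [-2.7 -0.2] side meas (365.125, 218.625) pred (np.float64(365.4034067278401), np.float64(218.62128661372802))
small [-2.7  0.9] side meas (365.875, 232.625) pred (np.float64(366.1030693307042), np.float64(232.68917392750555))
```

```bash
python3 -c "
from plant import bot
print(bot.close_job())"
```

```text
the job is handed in; nothing more can be done
None
```

All four packages are on their own stands and the job is handed in at about 42 s; my last pictures put each upright, seated and within about 3 mm of its stand's axis, but the hand-in returned no verdict.

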